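# Set the slip feed valve two turns open

## Task

Set the feed of casting slip: take the upright handle on the larger of the two valve wheels, turn the wheel clockwise (seen from above) until it is fully closed against its stop, then back it off exactly two full turns anticlockwise. Finish while still gripping that handle, with the wheel at rest: do not let go at the end. Leave the smaller valve and everything else on the bench as they are.

Things in the scene. Friction and masses are not known exactly. Their poses are not given: they have to be found in the camera images.
- slip_wheel (a joint): opening of the larger valve's wheel (rad), which turns about a vertical axis: 0 = closed against a firm stop, grows as the wheel turns anticlockwise seen from above, counts on past full turns up to a stop at 25.1 (4 turns). It stays where it is left and takes about 0.15 N m to turn; at its start it is somewhere between a quarter turn and one and a quarter turns open
- slip_handle (a point): centre of the handle on the rim of the larger wheel, half-way up: a black upright round sleeve, 20 mm across and 60 mm tall, its lower end 140 mm and its top 200 mm above the bench, its axis 55 mm from the wheel's axis. It spins freely on its pin, so it can be gripped from above and carried round the circle without turning the gripper
- slip_sleeve: the same handle sleeve as a body; origin at the centre of its lower end, 140 mm above the bench; it spins freely about its own upright axis
- slip_stem (a point): centre of the larger wheel, on its axis, in the plane of its rim, 130 mm above the bench (fixed). The wheel is of grey metal, 123 mm across over its rim, with three spokes; nothing of rim or hub is higher than 140 mm above the bench
- slip_valve: the larger-wheeled valve's brass body on a round foot bolted to the bench, with a pipe along its x axis that bends down into the bench 70 mm either side; origin under its centre; fixed
- rinse_handle (a point): centre of the handle on the smaller wheel (89 mm across, handle axis 38 mm from the wheel's axis), otherwise built like the larger one, same heights; to be left alone
- rinse_valve: the smaller-wheeled valve, same body and height; origin under its centre; fixed; to be left alone
- mug: white mug, 76 mm wide, 85 mm tall; bystander; origin under its centre
- cup: white cup, 68 mm wide, 70 mm tall; bystander; origin under its centre
- brush: paint brush lying flat, 200 mm long; bystander; origin under its middle
- jar: glass jar, 64 mm wide, 90 mm tall; bystander; origin under its centre
- bowl: white bowl, 130 mm wide, 50 mm tall; bystander; origin under its centre
- mould: plaster mould block 100 x 120 x 70 mm; bystander; origin under its centre
- tin: plain metal tin, 72 mm wide, 100 mm tall; bystander; origin under its centre
Not all that is in view belongs to the job. What is shaped like the slip_valve but blue or orange is not meant.

How it is judged:
On the way, in this order (a step that is already met when the one before it is completed fails the run):
1. the larger wheel is closed against its stop (value of joint slip_wheel below 0.06 rad), for 0.1 s.
2. the larger wheel stands two turns open and its handle is gripped (value of joint slip_wheel between 12.366 and 12.766 rad and contact force between the fingers and slip_sleeve above 1 N and distance between the grasp point and slip_handle below 0.035 m), for 0.2 s.
At the end, for the whole second after the job is handed in: The larger wheel stands two turns (12.57 rad) from its closed stop, within 0.2 rad (about 11 degrees), at rest, and the fingers grip its handle sleeve (more than 1 N, the grasp point within 35 mm of the handle's centre) (all of step 2 and velocity of joint slip_wheel between -0.05 and 0.05 rad/s); the arm keeps its last pose, push and grip.
It fails at once if the smaller valve's wheel was turned (its handle moved by more than 12 mm) (distance of rinse_handle from where it was at the start of the episode above 0.012 m).
It fails at once if something else on the bench was disturbed (moved by more than 25 mm) (distance of any of mug, cup, brush, jar, bowl, mould, tin from where it was at the start of the episode above 0.025 m).
It also fails if it takes over 64 s, if anything falls off the work surface, if the arm or the gripper's body presses on something with over 40 N, if the wrist force passes 120 N, or if a joint passes its speed limit or range.

## Robot

A 6-joint arm with a two-finger parallel gripper is mounted at the origin on the work surface. World frame = base frame: x ahead of the robot, y to its left, z up, the work surface at z = 0. Lengths are in m, angles in rad, forces in N, time in s.
With the tool pointing down it reaches from about 0.275 to 0.85 m from the base axis. Payload 19 kg.
Tool frame: the origin (TCP) lies midway between the tips of the shut fingers; the grasp point (between the pads) lies behind it (ctrl.hold_point_z is the z of the grasp point in the tool frame, in m); z points along the fingers, y is the line along which they close (so a half turn about z gives the same grasp; the last joint's range is limited). The gripper opens to 85 mm and grips with 20 to 120 N. Pads are 22 mm wide; open, the fingers measure 114 mm over their backs; the gripper's body (76 mm by 85 mm) begins 54 mm behind the grasp point. The pads swing forward as they close: fully open they stand 13 mm farther back than shut.
Start: joints at [-1.283, 0.15, 1.437, -0, 1.554, -0.134], TCP at [0.235, -0.525, 0.231] pointing down, gripper open.
Joint ranges: [-2.8, 2.8], [-0.68, 2.1], [0.12, 2.68], [-1.39, 4.53], [0.16, 2.79], [-2.81, 2.81]. Speed limits (rad/s): [1.89, 1.89, 2.22, 3.01, 3.01, 3.01].

## Interface

Orientations are given as [roll, pitch, yaw] about the fixed x, y, z axes, in that order (R = Rz(yaw) Ry(pitch) Rx(roll)).
In Python, from plant import ctrl gives the robot as it stands. Calls block until the motion is done:
- ctrl.reach(position, orientation): joint-space move of the TCP to a pose.
- ctrl.movel(position, frame=None, vel=0.15): straight line of the TCP; frame=None keeps the orientation; vel is the mean speed in m/s.
- ctrl.movej(angles): joint-space move.
- ctrl.command_gripper(opening, squeeze=None): finger opening in m; squeeze is the grip in N (None keeps the last); returns when the fingers have stopped.
- ctrl.wait(seconds).
- ctrl.solve_ik(position, orientation): joint angles nearest the present ones, or None.
- ctrl.sense(): the state.
- ctrl.snapshot(name): name is "scene" or "top" or "wrist"; returns the picture (480x640x3 uint8, red, green, blue); there is no depth.
- ctrl.calibration(name): a dict with "intrinsics" (3x3 intrinsics, pixels), "dist" ([k1, k2, p1, p2, k3] as OpenCV has them; the pictures are not rectified), "T" (4x4, takes a point from camera to world coordinates); the wrist camera has in their place "T_tool_cam" (4x4, takes a point from camera to tool coordinates, whose origin is the TCP and whose axes are the flange's). Camera axes: x right, y down, z forward; pixel columns grow to the right and rows downward; lengths in m; the calibration is good to about 2 mm. A picture is of the moment at which its call begins: read the wrist's pose just before it. calibration takes no time and is no camera call.
A pose or a line that the arm cannot do raises ctrl.Unreachable and nothing moves.
- ctrl.close_job(): hands the job in; it is judged then, once.
The state is a dict: "t": time; "joint_positions": joint angles; "joint_vel": joint speeds; "joint_efforts": joint torques, N m; "eef_pos": TCP position; "orientation": TCP orientation; "contact_force": force on the tool from outside, world axes, zero at the start; "moment": the same for the moment, N m; "opening": finger opening in m; "gripper_force": force on a finger pad.
Only numpy, scipy, OpenCV 4.12 (cv2) and the standard library are available. Lean on these libraries where they do the work, as an engineer would, in place of code of your own. Each camera call takes 0.05 s, during which the arm holds its last target. There are 200 camera calls.

## Working session

There is one attempt and no reset: what is moved stays moved. The work goes in short steps, each a Python script; the robot and the scene stay as the last script left them, time stands still between calls to the robot, and variables do not carry over. Pictures are saved under pics/ and viewed, at most 10 in all, crops included, and the job is handed in when it is done.

```bash
ls; mkdir -p pics; python3 - <<'E'
from plant import ctrl
import cv2,numpy as np
np.set_printoptions(precision=4,suppress=True)
for n in("scene","top"):
    cv2.imwrite(f"pics/{n}0.png",ctrl.snapshot(n)[:,:,::-1]); c=ctrl.calibration(n); print(n,c)
print(ctrl.hold_point_z, ctrl.sense())
E
```

```text
pics
scene {'intrinsics': array([[440.9142,   0.    , 321.734 ],
       [  0.    , 440.9142, 237.2686],
       [  0.    ,   0.    ,   1.    ]]), 'dist': array([0.0169, 0.    , 0.    , 0.    , 0.    ]), 'T': array([[ 0.4918,  0.6547, -0.574 ,  1.1973],
       [ 0.8707, -0.3647,  0.33  , -0.3844],
       [ 0.0067, -0.6621, -0.7494,  0.9868],
       [ 0.    ,  0.    ,  0.    ,  1.    ]])}
top {'intrinsics': array([[598.2817,   0.    , 316.8559],
       [  0.    , 598.2817, 235.5653],
       [  0.    ,   0.    ,   1.    ]]), 'dist': array([-0.162,  0.   ,  0.   ,  0.   ,  0.   ]), 'T': array([[ 0.0016, -0.9902,  0.1398,  0.3306],
       [-0.9999, -0.0031, -0.0101,  0.0097],
       [ 0.0105, -0.1398, -0.9901,  1.6803],
       [ 0.    ,  0.    ,  0.    ,  1.    ]])}
-0.0187 {'t': 0.1, 'joint_positions': array([-1.283 ,  0.1509,  1.4379,  0.    ,  1.5538, -0.134 ]), 'joint_vel': array([ 0.0004, -0.0045, -0.0025,  0.0007, -0.0021,  0.0005]), 'joint_efforts': array([  0.0042, -71.4383, -57.1792,  -0.0001,   0.0072,  -0.0001]), 'eef_pos': array([ 0.2353, -0.5244,  0.2308]), 'orientation': array([-3.1406, -0.0001,  0.4218]), 'contact_force': array([-0.4696,  0.8838, -0.4778]), 'moment': array([ 0.0145,  0.0158, -0.022 ]), 'gripper_force': 0.0, 'opening': 0.08553145706291874}
```

View pics/top0.png

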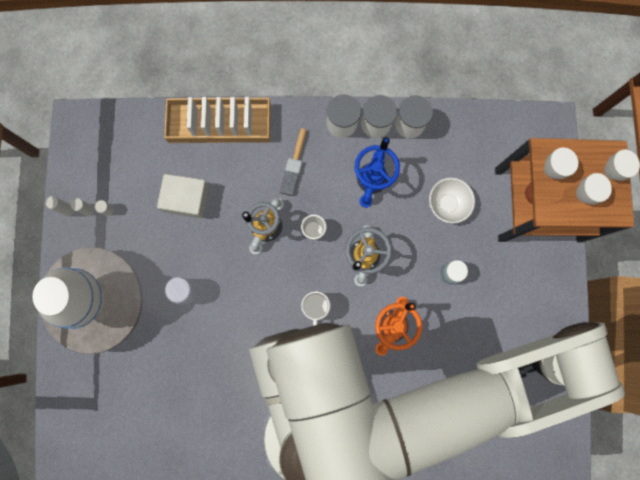

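View pics/scene0.png

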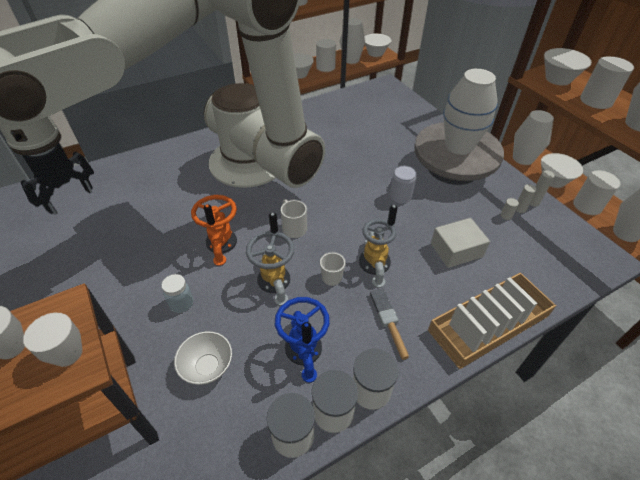

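Top view: there are two brass valves with grey wheels, at (368,250) and (264,220), plus a blue one at (377,168) and an orange one at (398,326), which are decoys. The wheel at (368,250) is larger than the one at (264,220), so it is the slip valve; its black handle is near (357,266) in top and (273,222) in scene. I'll measure it and confirm in one crop.

```bash
cat > h.py <<'E'
from plant import ctrl
import cv2,numpy as np
np.set_printoptions(precision=4,suppress=True)
def ray(n,px):
    c=ctrl.calibration(n); u=cv2.undistortPoints(np.array(px,float).reshape(-1,1,2),c["intrinsics"],c["dist"])[:,0]
    d=np.c_[u,np.ones(len(u))]@c["T"][:3,:3].T
    return c["T"][:3,3],d
def plane(n,px,z):
    o,d=ray(n,px); return o+d*((z-o[2])/d[:,2])[:,None]
def proj(n,P):
    c=ctrl.calibration(n); Ti=np.linalg.inv(c["T"])
    return cv2.projectPoints(np.array(P,float).reshape(-1,1,3),cv2.Rodrigues(Ti[:3,:3])[0],Ti[:3,3],c["intrinsics"],c["dist"])[0][:,0]
E
python3 - <<'E'
from h import *
t=cv2.imread("pics/top0.png"); s=cv2.imread("pics/scene0.png")
for n,im,rois in(("top",t,[(335,215,400,295),(235,190,295,260)]),("scene",s,[(240,200,300,300),(355,195,405,290)])):
    for x0,y0,x1,y1 in rois:
        m=(im[y0:y1,x0:x1].max(2)<40).astype(np.uint8)
        k,l,st,ce=cv2.connectedComponentsWithStats(m)
        for i in range(1,k):
            if st[i,4]>15:
                print(n,st[i]+[x0,y0,0,0,0],ce[i]+[x0,y0])
a=cv2.resize(t[200:300,230:410],None,fx=4,fy=4,interpolation=2)[:, :720]
a=cv2.resize(t[195:295,235:405],None,fx=4,fy=4,interpolation=2); b=cv2.resize(s[200:310,240:410],None,fx=4,fy=4,interpolation=2)
cv2.imwrite("pics/crop1.png",cv2.resize(np.vstack([a,b]),None,fx=.7,fy=.7,interpolation=3))
E
```

```text
top [245 215   6   7  26] [247.9231 218.1923]
scene [269 214   9  19 120] [273.2417 223.2083]
scene [388 206   9  19 111] [391.8378 215.4144]
scene [362 267  13   7  18] [367.7222 270.7222]
```

View pics/crop1.png

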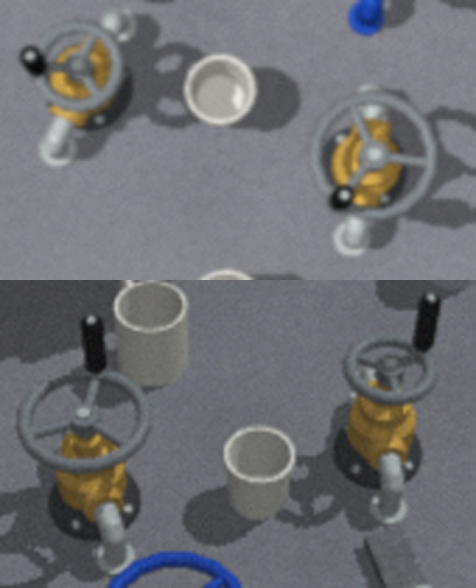

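The crop confirms it: the right-hand wheel in the top view (about 124 crop px across, against about 88) is the larger one. It is grey with a brass body, and its handle is the black blob at top (357.5,265). Now the position.

```bash
python3 - <<'E'
from h import *
T=lambda x,y:(235+x/2.8,195+y/2.8); S=lambda x,y:(240+x/2.8,200+(y-280)/2.8)
rt=plane("top",[T(313,153),T(437,153),T(375,88),T(375,218)],.13); rs=plane("scene",[S(17,420),S(150,420),S(84,372),S(84,471)],.13)
ct,cs=rt.mean(0),rs.mean(0)
print("rim top",rt[:,:2],ct,"scene",rs[:,:2],cs)
print("hub", plane("top",[T(375,154)],.138),plane("scene",[S(84,413)],.138))
print("handle scene z.17",plane("scene",[(273.2,223.2)],.17),"top: blob",plane("top",[T(343,197)],.18), "top end", plane("top",[T(346,192)],.2))
c=(ct+cs)/2
print("small", plane("top",[T(81,66)],.13), plane("scene",[S(391,366)],.13), plane("scene",[(391.8,215.4)],.17))
print("others top: mug,cup,orange handle,orange,blue",plane("top",[(315,306),(313,227)],.08),plane("top",[(408,307),(398,326),(377,168)],.17))
for n in ("wrist",): print(ctrl.calibration(n))
E
```

```text
rim top [[ 0.5126 -0.0844]
 [ 0.5129 -0.2006]
 [ 0.5742 -0.143 ]
 [ 0.452  -0.1418]] [ 0.5129 -0.1424  0.13  ] scene [[ 0.4855 -0.195 ]
 [ 0.5438 -0.0904]
 [ 0.4619 -0.1176]
 [ 0.5674 -0.1668]] [ 0.5146 -0.1425  0.13  ]
hub [[ 0.5109 -0.1416  0.138 ]] [[ 0.5138 -0.1411  0.138 ]]
handle scene z.17 [[ 0.4702 -0.109   0.17  ]] top: blob [[ 0.467  -0.1082  0.18  ]] top end [[ 0.4696 -0.1093  0.2   ]]
small [[0.5942 0.1331 0.13  ]] [[0.5952 0.1373 0.13  ]] [[0.5942 0.1708 0.17  ]]
others top: mug,cup,orange handle,orange,blue [[ 0.3671 -0.002   0.08  ]
 [ 0.58    0.0038  0.08  ]] [[ 0.3623 -0.2363  0.17  ]
 [ 0.3147 -0.2103  0.17  ]
 [ 0.722  -0.1621  0.17  ]]
{'intrinsics': array([[364.1026,   0.    , 319.1172],
       [  0.    , 364.1026, 244.4656],
       [  0.    ,   0.    ,   1.    ]]), 'dist': array([-0.0336,  0.    ,  0.    ,  0.    ,  0.    ]), 'T_tool_cam': array([[ 0.0001, -0.9549, -0.297 ,  0.0766],
       [ 1.    , -0.0001,  0.0007,  0.001 ],
       [-0.0007, -0.297 ,  0.9549, -0.1424],
       [ 0.    ,  0.    ,  0.    ,  1.    ]])}
```

```bash
cat >> h.py <<'E'
C=np.array([.5137,-.1418]); H=np.array([.4700,-.1090]); Z=.154; OR=[np.pi,0,1.32]
E
python3 - <<'E'
from h import *
for a in np.arange(0,6.3,.8):
    q=ctrl.solve_ik([*(C+.055*np.array([np.cos(a),np.sin(a)])),Z],OR); print(q)
p=ctrl.sense()["eef_pos"]
ctrl.movel([p[0],p[1],.32],vel=.2)
ctrl.reach([*H,.30],OR)
cv2.imwrite("pics/w1.png",ctrl.snapshot("wrist")[:,:,::-1])
s=ctrl.sense();print(s["t"],s["eef_pos"],s["orientation"],s["contact_force"])
E
```

```text
[-0.3758  0.2105  1.5244  0.      1.4067 -0.125 ]
[-0.3205  0.1605  1.5836  0.      1.3975 -0.0697]
[-0.3164  0.0743  1.6798  0.      1.3875 -0.0656]
[-0.3768  0.0015  1.7554  0.      1.3847 -0.126 ]
[-0.4664 -0.0058  1.7627  0.      1.3847 -0.2156]
[-0.5172  0.0585  1.6967  0.      1.3864 -0.2664]
[-0.5013  0.1465  1.5998  0.      1.3954 -0.2505]
[-0.4392  0.2056  1.5303  0.      1.4057 -0.1884]
2.4833 [ 0.47   -0.1098  0.2999] [-3.1414  0.0001  1.3185] [ 0.3819  0.359  -0.8024]
```

View pics/w1.png

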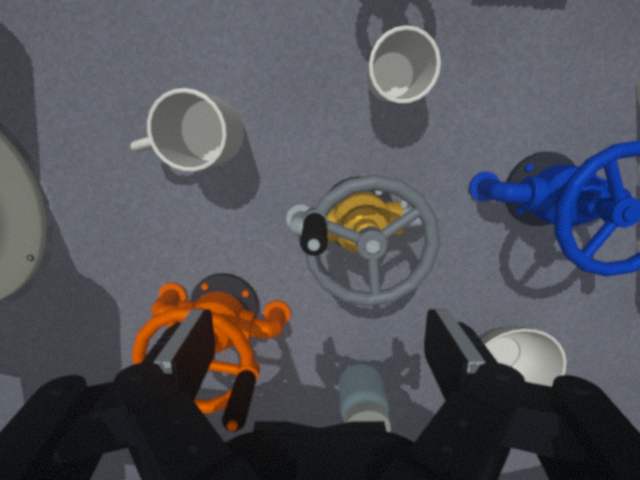

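The wrist view shows the slip handle's top at (314,244) and the hub at (373,246). The fingers straddle column ~320, so they are lined up with the handle. I'll refine from this and grip.

```bash
python3 - <<'E'
from h import *
from scipy.spatial.transform import Rotation as R
s=ctrl.sense(); c=ctrl.calibration("wrist")
T=np.eye(4);T[:3,:3]=R.from_euler("xyz",s["orientation"]).as_matrix();T[:3,3]=s["eef_pos"];T=T@c["T_tool_cam"]
def wp(px,z):
    u=cv2.undistortPoints(np.array([[px]],float),c["intrinsics"],c["dist"])[0,0]; d=T[:3,:3]@[*u,1]; return T[:3,3]+d*(z-T[2,3])/d[2]
h=wp((314,243),.2); print("handle",h,"hub",wp((373,244),.14),"rim",wp((372,241),.13))
assert np.linalg.norm(h[:2]-H)<.01
ctrl.movel([*h[:2],Z],vel=.12)
ctrl.command_gripper(.0,50)
s=ctrl.sense();print({k:s[k] for k in("t","eef_pos","opening","gripper_force","contact_force")})
E
```

```text
handle [ 0.4681 -0.1081  0.2   ] hub [ 0.5121 -0.1395  0.14  ] rim [ 0.5126 -0.1399  0.13  ]
{'t': 4.4667, 'eef_pos': array([ 0.4676, -0.1078,  0.1542]), 'opening': 0.01855411623507216, 'gripper_force': 48.6029739305377, 'contact_force': array([-6.9526,  3.8832,  6.6004])}
```

```bash
cat >> h.py <<'E'
C=np.array([.5130,-.1410])
def ang(): 
    p=ctrl.sense()["eef_pos"]; return np.arctan2(p[1]-C[1],p[0]-C[0])
def go(a,vel=.1,show=False):
    u=np.array([np.cos(a),np.sin(a)]); ctrl.movel([*(C+.055*u),Z],vel=vel)
    s=ctrl.sense(); f=s["contact_force"]; t=np.array([-u[1],u[0]])
    p=s["eef_pos"][:2]-C; at=np.arctan2(p[1],p[0]); r=np.hypot(*p)
    lag=(at-a+np.pi)%(2*np.pi)-np.pi
    if show: print("t%.2f cmd %.3f lag %.3f r %.4f Fr %.1f Ft %.1f Fz %.1f op %.4f g %.0f"%(s["t"],a,lag,r,f[:2]@u,f[:2]@t,f[2],s["opening"],s["gripper_force"]))
    return f[:2]@t,f[:2]@u,lag
E
python3 - <<'E'
from h import *
a=ang()
for i in range(4): a-=.2; go(a,show=True)
E
```

```text
t4.72 cmd 2.310 lag -0.010 r 0.0554 Fr 5.5 Ft -3.4 Fz 5.1 op 0.0190 g 50
t4.98 cmd 2.110 lag -0.006 r 0.0547 Fr -1.9 Ft -2.2 Fz 3.6 op 0.0189 g 50
t5.24 cmd 1.910 lag -0.005 r 0.0540 Fr -7.3 Ft -2.0 Fz 2.5 op 0.0189 g 50
t5.50 cmd 1.710 lag -0.005 r 0.0534 Fr -14.0 Ft -2.6 Fz 1.7 op 0.0188 g 50
```

```bash
python3 - <<'E'
from h import *
import h
from scipy.optimize import least_squares
P=[]; h.C=np.array([.5133,-.1426]); a=ang(); tot=0; n=0
while tot<8:
    a-=.06; tot+=.06; n+=1
    ft,fr,lag=go(a,.1,show=(n%10==0 or abs(fr)>20))
    p=ctrl.sense()["eef_pos"][:2]; 
    if abs(ft)>14: print("stop?",ft,fr,lag,tot); go(a,show=True); break
    if abs(fr)>35: print("radial!",fr); break
    P.append(p)
    if n%10==0 and n>=20:
        h.C=least_squares(lambda c:np.hypot(*(np.array(P)-c).T)-.055,h.C).x
s=ctrl.sense();print(h.C,s["t"],s["eef_pos"],s["contact_force"],ang()); np.save("P.npy",P)
Q=np.array(P); print(least_squares(lambda c:np.hypot(*(Q-c[:2]).T)-c[2],[*h.C,.055]).x)
E
```

```text
Traceback (most recent call last):
NameError: name 'fr' is not defined
```

```bash
python3 - <<'E'
from h import *
import h
from scipy.optimize import least_squares
P=[]; h.C=np.array([.5133,-.1426]); a=ang(); tot=0; n=0
while tot<8:
    a-=.06; tot+=.06; n+=1
    ft,fr,lag=go(a,.1,show=n%10==0)
    p=ctrl.sense()["eef_pos"][:2]; 
    if abs(ft)>14: print("stop?",ft,fr,lag,tot); go(a,show=True); break
    if abs(fr)>35: print("radial!",fr); break
    P.append(p)
    if n%10==0 and n>=20:
        h.C=least_squares(lambda c:np.hypot(*(np.array(P)-c).T)-.055,h.C).x
s=ctrl.sense();print(h.C,s["t"],s["eef_pos"],s["contact_force"],ang()); np.save("P.npy",P)
Q=np.array(P); print(least_squares(lambda c:np.hypot(*(Q-c[:2]).T)-c[2],[*h.C,.055]).x)
E
```

```text
t8.00 cmd 1.106 lag -0.004 r 0.0530 Fr -18.1 Ft -0.4 Fz 6.7 op 0.0192 g 51
t10.50 cmd 0.506 lag -0.008 r 0.0519 Fr -30.0 Ft -0.6 Fz 14.5 op 0.0190 g 52
t13.00 cmd -0.094 lag -0.001 r 0.0545 Fr -6.6 Ft 0.5 Fz 9.1 op 0.0189 g 51
stop? 18.54384945791234 -2.1467410827396423 0.04125149375324799 1.9200000000000013
t13.75 cmd -0.214 lag 0.041 r 0.0548 Fr -3.0 Ft 18.5 Fz 8.8 op 0.0187 g 51
[ 0.5097 -0.143 ] 13.75 [ 0.5637 -0.1524  0.1542] [ 0.9421 18.7237  8.8217] -0.17218794617805383
[ 0.5104 -0.1424  0.0542]
```

```bash
python3 - <<'E'
from h import *
import h
from scipy.optimize import least_squares
h.C=np.array([.5104,-.1426]); a=ang(); 
go(a-.09,.05,show=True); ctrl.wait(.3)
ref=ctrl.sense()["eef_pos"][:2]; P=[]; n=0; a=ang()
print("ref",ref,a)
end=a+4*np.pi
while a<end-1e-6:
    d=min(.2,end-a); a+=d; n+=1
    ft,fr,lag=go(a,.1,show=n%6==0); P.append(ctrl.sense()["eef_pos"][:2])
    if abs(fr)>40 or abs(ft)>25 or ctrl.sense()["opening"]<.012: print("ABORT",n,ft,fr,lag); break
    if n>=12 and n%4==0 and n<50:
        Q=np.array(P); h.C=least_squares(lambda c:np.hypot(*(Q-c).T)-.055,h.C).x
        e=np.arctan2(*(ref-h.C)[::-1])+4*np.pi; end=e
w=np.unwrap(np.arctan2(*(np.vstack([ref,P])-h.C).T[::-1]))
s=ctrl.sense();print(h.C,s["t"],s["eef_pos"],"travel",w[-1]-w[0],s["contact_force"],s["opening"],s["gripper_force"])
np.save("ref.npy",ref)
E
```

```text
t14.00 cmd -0.272 lag 0.077 r 0.0543 Fr -8.2 Ft 35.3 Fz 10.7 op 0.0186 g 51
ref [ 0.5637 -0.1531] -0.19449332352206686
t15.89 cmd 1.006 lag 0.008 r 0.0537 Fr -13.1 Ft 2.5 Fz 9.0 op 0.0189 g 51
t17.44 cmd 2.206 lag 0.010 r 0.0547 Fr -2.9 Ft 3.5 Fz 4.1 op 0.0185 g 51
t19.01 cmd 3.406 lag 0.007 r 0.0552 Fr 2.9 Ft 2.4 Fz 7.2 op 0.0191 g 51
t20.56 cmd 4.606 lag 0.012 r 0.0551 Fr 3.4 Ft 2.3 Fz 5.2 op 0.0188 g 51
t22.11 cmd 5.806 lag 0.016 r 0.0550 Fr -0.4 Ft 2.8 Fz 6.5 op 0.0191 g 51
t23.66 cmd 7.006 lag 0.013 r 0.0549 Fr -3.8 Ft 2.9 Fz 8.4 op 0.0188 g 51
t25.21 cmd 8.206 lag 0.005 r 0.0550 Fr -1.8 Ft 2.4 Fz 6.7 op 0.0186 g 51
t26.76 cmd 9.406 lag 0.006 r 0.0550 Fr 2.7 Ft 2.6 Fz 7.7 op 0.0186 g 51
t28.31 cmd 10.606 lag 0.014 r 0.0551 Fr 4.5 Ft 2.6 Fz 7.2 op 0.0184 g 51
t29.86 cmd 11.806 lag 0.018 r 0.0550 Fr 0.5 Ft 2.3 Fz 7.8 op 0.0189 g 51
[ 0.5094 -0.1437] 30.625 [ 0.5638 -0.1522  0.1541] travel 12.583470621110202 [-2.6678  2.7637  9.1356] 0.018677035324739025 51.23664356768131
```

Travel reads 12.58 rad. I'll check with a picture and confirm it is at rest before handing in.

```bash
python3 - <<'E'
from h import *
ctrl.wait(.5)
a=ctrl.snapshot("scene")[:,:,::-1]; b=ctrl.snapshot("wrist")[:,:,::-1]
cv2.imwrite("pics/end.png",np.hstack([a[130:370,150:450],cv2.resize(b,(320,240))]))
s=ctrl.sense();print(s["t"],s["eef_pos"],np.load("ref.npy"),s["joint_vel"],s["contact_force"],s["gripper_force"],s["opening"])
E
```

```text
31.225 [ 0.5637 -0.1524  0.1541] [ 0.5637 -0.1531] [-0.0005  0.0001 -0.0001  0.0001  0.0001  0.0006] [-1.9556  2.6624  8.0695] 51.235441491007805 0.01873406951107474
```

View pics/end.png

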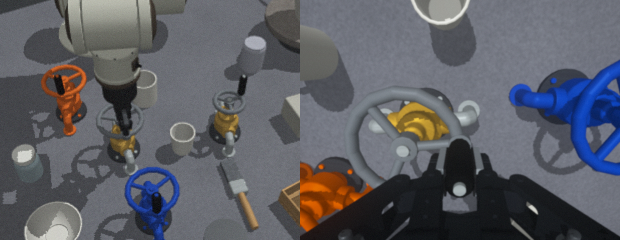

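The left crop shows the gripper on the grey wheel with the other items in place. The wrist view has the sleeve between the fingers at about (460,170). The wheel also passed this same angle freely on the way back, so the 35 N resistance earlier was the stop and not an obstacle.

```bash
python3 -c "
from plant import ctrl
print(ctrl.close_job())"
```

```text
the job is handed in; nothing more can be done
None
```

I closed the larger valve against its stop, backed it off two full turns anticlockwise (12.58 rad measured at the gripper), and handed the job in at about 31 s, at rest and still gripping the handle; no verdict was returned.

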